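# Find the full gift box by feel and slide it onto the parcel scale

## Robot

A 7-joint arm with a two-finger parallel gripper is mounted at the origin on a cart in front of the work surface, level with it; the furniture and walls round the work are solid. World frame = base frame: x ahead of the robot, y to its left, z up, the work surface at z = 0. Lengths are in m, angles in rad, forces in N, time in s.
With the tool pointing down it reaches from about 0.4 to 0.875 m from the base axis. Payload 19.3 kg.
Tool frame: the origin (TCP) lies midway between the tips of the shut fingers; the grasp point (between the pads) lies 19 mm behind it; z points along the fingers, y is the line along which they close (so a half turn about z gives the same grasp; the last joint's range is limited). The gripper opens to 85 mm and grips with 20 to 120 N. Pads are 22 mm wide; open, the fingers measure 114 mm over their backs; the gripper's body (76 mm by 85 mm) begins 54 mm behind the grasp point. The pads swing forward as they close: fully open they stand 13 mm farther back than shut.
Start: joints at [1.116, 0.521, -0.036, 1.599, 0.021, 1.021, -0.113], TCP at [0.235, -0.579, 0.231] pointing down, gripper open.
Joint ranges: [-2.91, 2.91], [-0.3, 2.13], [-1.5, 1.42], [0.17, 2.43], [-1.26, 4.41], [0.16, 1.93], [-2.52, 2.52]. Speed limits (rad/s): [1.89, 1.89, 2.39, 2.39, 3.01, 3.01, 3.01].

## Interface

Orientations are given as [roll, pitch, yaw] about the fixed x, y, z axes, in that order (R = Rz(yaw) Ry(pitch) Rx(roll)).
In Python, from workcell import bot, imaging, sensors gives the robot as it stands (bot), with the cameras (imaging) and the readings (sensors).
- The arm moves only by the shell command python3 nudge.py FILE [FORCE], which reads ROWS from the file FILE. ROWS is a JSON list of rows, 1 to 5 of them, each written [opening, [dx, dy, dz], [rx, ry, rz]]: the finger opening in m, then dx, dy, dz in shares of 0.3 m (1.0 is 0.3 m), then a rotation vector rx, ry, rz in fractions of the full range, 1 being pi rad; each row is the pose to reach, as a shift and turn from the pose commanded when the command began, along the tool's axes at that moment; what a row does not reach only later rows make up. A row lasts 1/8 s, in which the tool goes at most 0.0625 m and 0.188 rad, less where a joint would pass 70% of its speed; a pose out of reach is approached as far as the arm can. The fingers move at their own pace and stop on an object; FORCE is the grip in N (left out, the last holds). Time passes only in rows, so rows that do not move let the fingers close. It prints the time, the measured TCP pose, the force, the opening and the grip force at its end. No shift or turn number may pass 1 either way. Input that does not fit is refused with a message, and nothing moves.
- sensors.observe(): the state, without advancing time (a new reading comes with each control period).
- imaging.grab_frame(name): name is "side" or "top" or "wrist"; returns the picture (420x560x3 uint8, blue, green, red); there is no depth.
- imaging.calibration(name): a dict with "vfov" (degrees; the focal length in pixels is half the picture's height over the tangent of half this angle, whatever the lens; pixels are square), "cx", "cy" (the principal point, pixels), "dist_coeffs" ([k1, k2, p1, p2, k3] as OpenCV has them; the pictures are not rectified), "eye" and "attitude" of the camera in the world. Camera axes: x right, y down, z forward; pixel columns grow to the right and rows downward; lengths in m; the calibration is good to about 2 mm. A picture is of the moment at which its call begins: read the wrist's pose just before it. calibration takes no time and is no camera call; for the wrist camera it gives the pose at the moment of the call.
- bot.job_done(): hands the job in; it is judged then, once.
The state is a dict: "clock": time; "qpos": joint angles; "qd": joint speeds; "joint_efforts": joint torques, N m; "position": TCP position; "tool_rot": TCP orientation; "force": force on the tool from outside, world axes, zero at the start; "moment": the same for the moment, N m; "grip_width": finger opening in m; "finger_force": force on a finger pad.
Only numpy, scipy, OpenCV 4.12 (cv2) and the standard library are available. Lean on these libraries where they do the work, as an engineer would, in place of code of your own. Each camera call takes 0.05 s, during which the arm holds its last target. There are 200 camera calls.

## Task

Only one of the four little gift boxes on the packing board still has its brass paperweight inside; the other three are display empties that look just the same. Find the full one by nudging the boxes gently, then slide it straight back onto the metal scale pan until its far side sits flush and square against the pan's upturned back lip, and leave it standing there to be weighed. Their bottom flaps are not taped, so never lift or tip a box, leave the empties standing within 3 cm of where they are, and do not disturb the two black jars.

Things in the scene. Friction and masses are not known exactly. Their poses are not given: they have to be found in the camera images.
- packing_board: Fixed wooden packing board, 165 x 380 x 24 mm. Origin: centre of its underside, on the table; x to the back, y left, z up. The boxes stand on its front slab (x -82 to -5 mm, top 24 mm up). A metal scale pan fills x -4 to +71, y -175 to +175 mm, flush with the wood. Behind it a thin column at x 77, y 0 carries a 100 mm round dial, 30 mm deep, centred 190 mm up (x 62 to 97).
- pan_lip (a point): Middle of the near face of the pan's upturned back lip, level with the pan's upper face, 66 mm behind the board's origin. Same axes as the board: x points into the lip. The lip is 350 mm long along y and rises 28 mm above the pan; it is the stop for the box.
- scale_pan (a joint): How far the pan has sunk, m: 0 unloaded, about 0.003 per kg (spring 3270 N/m), at most 0.004. An empty box sinks it by about 0.0002, the full one by 0.0014 to 0.002. The red dial needle turns with it.
- box_1: Closed card gift box, 64 x 64 mm, 60 mm tall: kraft sides, dark green lid, rose paper band, flat upright sides. Origin: centre of its underside. One of four in a row along the board's y, 86 mm apart (about 22 mm between them), their x axes within 0.1 rad of the board's x. An empty box weighs about 75 g, the full one 0.46 to 0.66 kg.
- box_2: Outwardly identical to box_1. Friction of the boxes on wood and metal is about 0.5 to 0.75: an empty box resists a slow push with about 0.5 N, the full one with 2.3 to 4.7 N.
- box_3: Outwardly identical to box_1. The paperweight (or, in an empty, a light card ring) has up to 3 mm of play inside its box each way, so the push force may rise in two steps. While the full box passes from the wood onto the sinking pan it nods a little and may briefly resist with up to about 10 N; the lip itself is a rigid stop.
- box_4: Outwardly identical to box_1.
- salve_jar: Small black jar, bystander, 56 mm across, 48 mm tall; origin at the centre of its underside. Stands on the table left of the board.
- balm_jar: Small black jar, bystander, 56 mm across, 48 mm tall; origin at the centre of its underside. Stands on the table right of the board.

How it is judged:
By the outcome, as a careful person would: the job done as asked, in the order asked, and still so for the second after the job is handed in, with the robot touching nothing.
It also fails if it takes over 72 s, if anything falls off the work surface, if the arm or the gripper's body presses on something with over 40 N, if the wrist force passes 120 N, or if a joint passes its speed limit or range.

## Working session

There is one attempt and no reset: what is moved stays moved. The work goes in short steps, Python scripts to look and compute and a shell command to move; the robot and the scene stay as the last step left them, time stands still between calls to the robot, and variables do not carry over. Pictures are saved under pics/ and viewed, at most 10 in all, crops included, and the job is handed in when it is done.

```bash
mkdir -p pics; ls; python3 - <<'E'
from workcell import bot, imaging, sensors
import cv2
for n in("top","side"):
    cv2.imwrite(f"pics/{n}0.png",imaging.grab_frame(n)); print(n,imaging.calibration(n))
print(sensors.observe())
E
```

```text
nudge.py
pics
workcell.py
top {'vfov': 52.624651273621836, 'cx': 279.9040255823019, 'cy': 201.57949737755843, 'dist_coeffs': array([-0.05213742,  0.        ,  0.        ,  0.        ,  0.        ]), 'eye': array([ 0.36172038, -0.0139175 ,  1.16638498]), 'attitude': array([-2.98274838, -0.00484147, -1.55598065])}
side {'vfov': 53.616062233973935, 'cx': 269.9284252512555, 'cy': 219.83751709215605, 'dist_coeffs': array([0.02843772, 0.        , 0.        , 0.        , 0.        ]), 'eye': array([0.15430659, 0.99455845, 0.63934727]), 'attitude': array([-2.06898831,  0.01044788, -2.7795726 ])}
{'clock': 0.1, 'qpos': array([ 1.1157792 ,  0.52194332, -0.03631737,  1.59993008,  0.02120741,
        1.02111787, -0.11275895]), 'qd': array([ 0.00135472, -0.00173325, -0.00095029, -0.00126501, -0.00068365,
        0.00090706, -0.00014966]), 'joint_efforts': array([ 6.49196823e-03, -9.28495002e+01,  1.98563106e+00, -3.70536590e+01,
        1.82625692e-02,  5.32843347e-03,  4.47698778e-05]), 'position': array([ 0.2344683 , -0.57903202,  0.23079781]), 'tool_rot': array([-3.14058256e+00,  8.23716158e-05,  3.84842008e-01]), 'force': array([-0.25036291,  0.09841185, -0.07283685]), 'moment': array([ 0.00732433,  0.01821365, -0.02468058]), 'finger_force': 0.0, 'grip_width': 0.08547693143077714}
```

View pics/top0.png

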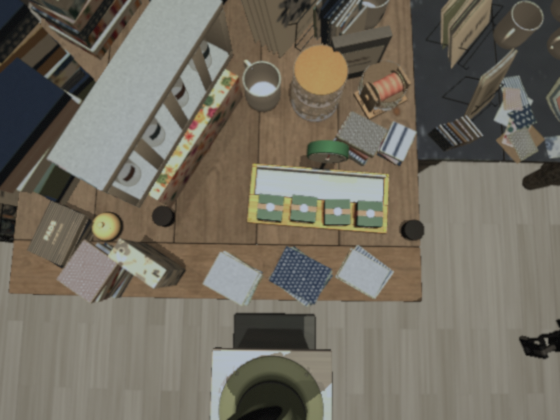

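View pics/side0.png

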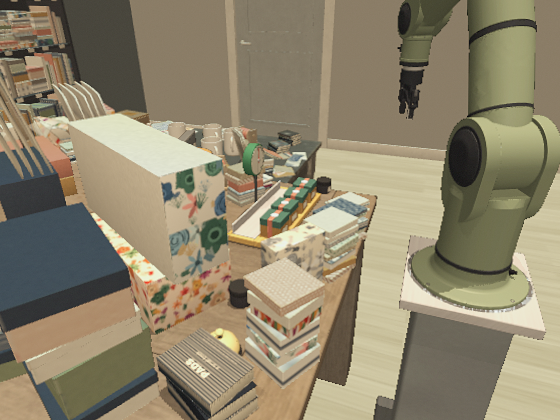

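```bash
cat > h.py <<'E'
import numpy as np,cv2
from scipy.spatial.transform import Rotation as R
from workcell import bot, imaging, sensors
def K(c): f=210/np.tan(np.radians(c["vfov"]/2)); return np.array([[f,0,c["cx"]],[0,f,c["cy"]],[0,0,1]])
def world(c,px,z):
    u=cv2.undistortPoints(np.array(px,float).reshape(-1,1,2),K(c),c["dist_coeffs"])[:,0]
    d=np.c_[u,np.ones(len(u))]@R.from_euler('xyz',c["attitude"]).as_matrix().T
    z=np.broadcast_to(z,len(d))
    return c["eye"]+d*((z-c["eye"][2])/d[:,2])[:,None]
def pix(c,P):
    M=R.from_euler('xyz',c["attitude"]).as_matrix().T
    return cv2.projectPoints(np.array(P,float).reshape(-1,1,3),cv2.Rodrigues(M)[0],-M@c["eye"],K(c),c["dist_coeffs"])[0][:,0]
E
python3 - <<'E'
from h import *
c=imaging.calibration("top")
print(world(c,[[270,208],[304,209],[337,211],[371,214]],.084).round(3))
print(world(c,[[250,165],[388,175],[387,232],[248,222]],.024).round(3))
print(world(c,[[163,216],[413,230]],.048).round(3), world(c,[[328,152]],.24).round(3))
print(world(c,[[232,278],[301,275],[365,272],[301,247],[232,252]],.05).round(3))
im=cv2.imread("pics/top0.png")[150:310,150:430]
cv2.imwrite("pics/c1.png",cv2.resize(im,(800,457),interpolation=cv2.INTER_CUBIC))
E
```

```text
[[ 0.518  0.009  0.084]
 [ 0.517 -0.079  0.084]
 [ 0.513 -0.164  0.084]
 [ 0.506 -0.252  0.084]]
[[ 0.646  0.067  0.024]
 [ 0.624 -0.315  0.024]
 [ 0.466 -0.308  0.024]
 [ 0.488  0.069  0.024]]
[[ 0.497  0.294  0.048]
 [ 0.47  -0.371  0.048]] [[ 0.625 -0.123  0.24 ]]
[[ 0.338  0.105  0.05 ]
 [ 0.349 -0.074  0.05 ]
 [ 0.358 -0.241  0.05 ]
 [ 0.421 -0.074  0.05 ]
 [ 0.405  0.107  0.05 ]]
```

View pics/c1.png

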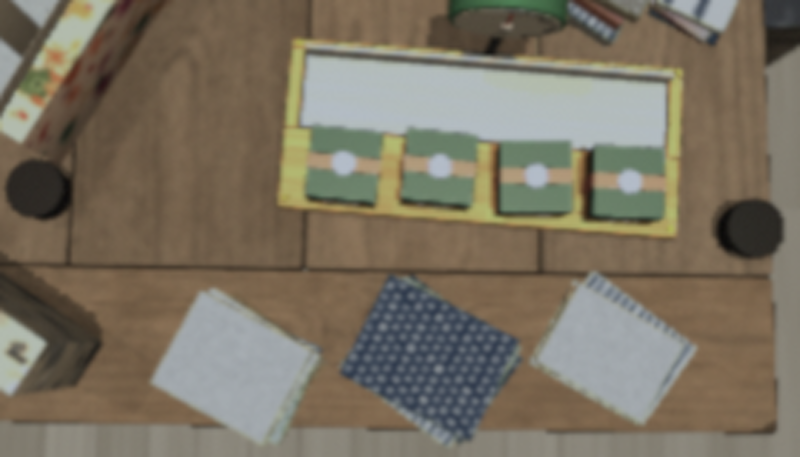

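```bash
python3 - <<'E'
from h import *
c=imaging.calibration("top"); s=imaging.calibration("side")
px=np.array([[278,207],[677,236],[683,70],[292,40]])/2.857+150
W=world(c,px,.024); print(W.round(4))
cen=W.mean(0); yv=(W[0]-W[1]+W[3]-W[2]); print(cen, np.arctan2(-yv[0],yv[1]), [np.linalg.norm(W[i]-W[(i+1)%4]).round(4) for i in range(4)])
im=imaging.grab_frame("top")
hsv=cv2.cvtColor(im,cv2.COLOR_BGR2HSV)
for p in [(270,208),(304,209),(337,211),(371,214)]: print(im[p[1]-8,p[0]],hsv[p[1]-8,p[0]])
im=cv2.imread("pics/side0.png")[150:320,200:400]
cv2.imwrite("pics/c2.png",cv2.resize(im,None,fx=3.5,fy=3.5,interpolation=cv2.INTER_CUBIC))
E
```

```text
[[ 0.4863  0.0705  0.024 ]
 [ 0.4643 -0.3076  0.024 ]
 [ 0.6253 -0.3175  0.024 ]
 [ 0.6488  0.0614  0.024 ]]
[ 0.55617661 -0.12331813  0.024     ] -0.05991818995371263 [np.float64(0.3788), np.float64(0.1614), np.float64(0.3797), np.float64(0.1628)]
[102 124 103] [ 59  45 124]
[103 126 104] [ 59  47 126]
[103 126 105] [ 57  47 126]
[101 124 101] [ 60  47 124]
```

View pics/c2.png

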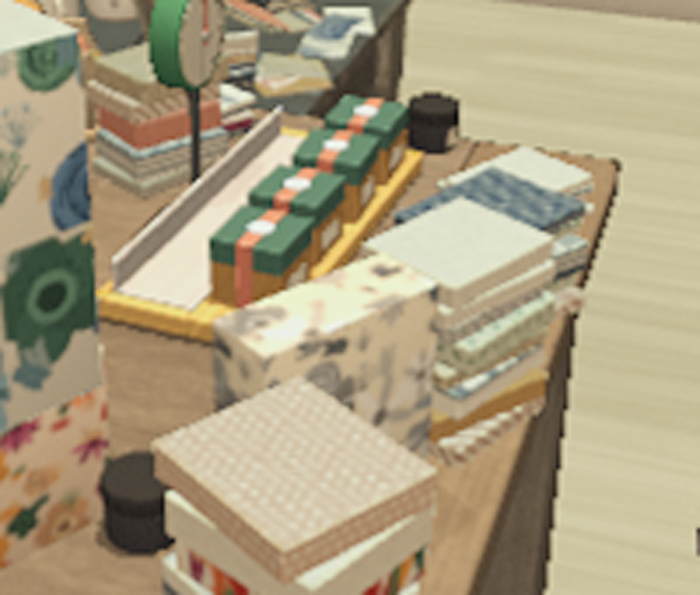

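```bash
python3 - <<'E'
from h import *
c=imaging.calibration("top"); s=imaging.calibration("side")
def tri(a,b):
    # a top crop px, b side crop px
    a=np.array(a)/2.857+150; b=np.array(b)/3.5+[200,150]
    h=min(np.arange(0,.25,.002),key=lambda h:np.linalg.norm(pix(s,world(c,[a],h))[0]-b))
    P=world(c,[a],h); print(P.round(3),np.linalg.norm(pix(s,P)[0]-b).round(1))
for a,b in [((152,382),(465,292)),((210,290),(365,243)),((318,350),(460,200)),((265,443),(555,240)),((400,275),(395,215)),((520,345),(490,168)),((343,370),(0,0)),((595,272),(440,185)),((695,347),(525,148))]: tri(a,b)
im=cv2.imread("pics/top0.png"); hsv=cv2.cvtColor(im,cv2.COLOR_BGR2HSV)
m=((hsv[...,0]>45)&(hsv[...,0]<75)&(hsv[...,1]>30)&(hsv[...,2]>90)).astype(np.uint8)
m[:190]=0;m[230:]=0
m=cv2.morphologyEx(m,cv2.MORPH_CLOSE,np.ones((9,3)))
n,l,st,ce=cv2.connectedComponentsWithStats(m)
for i in range(1,n):
    if st[i,4]<100: continue
    ys,xs=np.where(l==i); W=world(c,np.c_[xs,ys],.084)[:,:2]
    r=cv2.minAreaRect((W*1000).astype(np.float32)); print(W.mean(0).round(4),r)
E
```

```text
[[0.326 0.162 0.146]] 3.1
[[0.402 0.117 0.146]] 0.6
[[0.354 0.025 0.144]] 0.1
[[0.278 0.067 0.146]] 1.0
[[ 0.421 -0.044  0.086]] 0.2
[[ 0.361 -0.15   0.09 ]] 1.7
[[0.34  0.002 0.248]] 142.3
[[ 0.429 -0.229  0.026]] 0.9
[[ 0.361 -0.319  0.036]] 1.0
[0.5208 0.0087] ((520.9325561523438, 8.903959274291992), (60.42222213745117, 62.94662094116211), 85.14017486572266)
[ 0.5194 -0.0776] ((519.4390258789062, -77.6733169555664), (64.83250427246094, 62.863285064697266), 84.8011703491211)
[ 0.5114 -0.1632] ((511.7303161621094, -164.1201934814453), (59.81524658203125, 63.09375762939453), 0.8386081457138062)
[ 0.5081 -0.2481] ((507.97357177734375, -247.96470642089844), (59.86244583129883, 63.60421371459961), 88.72351837158203)
```

```bash
cat >> h.py <<'E'
C=np.array([.5562,-.1233]);YAW=-.06
def b2w(x,y,z): c,s=np.cos(YAW),np.sin(YAW); return np.array([C[0]+c*x-s*y,C[1]+s*x+c*y,z])
def delta(x,y,z):
    "board-frame target -> shift in tool axes, rotvec"
    o=sensors.observe(); T=R.from_euler('xyz',o["tool_rot"]); G=R.from_euler('xyz',[np.pi,0,YAW])
    w=R.from_euler('z',-YAW).apply(np.r_[o["position"][:2]-C,0])
    print("board tcp",w[:2].round(4),o["position"][2].round(4),"d",T.inv().apply(b2w(x,y,z)-o["position"]).round(4),"rv",(T.inv()*G).as_rotvec().round(4),"F",R.from_euler('z',-YAW).apply(o["force"]).round(2),"w",o["grip_width"].round(4),o["clock"])
E
python3 -c "
from h import *
delta(-.098,-.127,.16)"
```

```text
Traceback (most recent call last):
  File "h.py", line 19, in delta
    print("board tcp",w[:2].round(4),o["position"][2].round(4),"d",T.inv().apply(b2w(x,y,z)-o["position"]).round(4),"rv",(T.inv()*G).as_rotvec().round(4),"F",R.from_euler('z',-YAW).apply(o["force"]).round(2),"w",o["grip_width"].round(4),o["clock"])
                                                                                                                                                                                                                    ^^^^^^^^^^^^^^^^^^^^^
AttributeError: 'float' object has no attribute 'round'
```

```bash
sed -i 's/o\["grip_width"\].round(4)/round(o["grip_width"],4)/' h.py
python3 -c "
from h import *
delta(-.098,-.127,.16)"
```

```text
board tcp [-0.2938 -0.4743] 0.2309 d [ 0.3261 -0.2292  0.0711] rv [-8.000e-04  2.000e-04  4.448e-01] F [ 0.24 -0.41  0.75] w 0.0854 0.15
```

Units first: shifts go in shares of 0.3 m and turns go in shares of pi rad. So 0.27 m / 0.3 = 0.9, 0.05 m / 0.3 = 0.1667, 0.445 rad / 3.1416 = 0.1416.

```bash
echo '[[0.035,[0.2,-0.14,0.0333],[0,0,0.0255]],[0.035,[0.4,-0.28,0.0833],[0,0,0.0541]],[0.035,[0.5667,-0.4,0.1333],[0,0,0.0828]],[0.035,[0.7333,-0.5167,0.1667],[0,0,0.1114]],[0.035,[0.9,-0.6333,0.2],[0,0,0.1416]]]' > rows.txt && python3 nudge.py rows.txt 20
python3 -c "
from h import *
delta(-.098,-.127,.12)"
```

```text
clock: 0.78
position: [0.4018, -0.3193, 0.1748]
tool_rot: [3.142, -0.0, -0.063]
force: [1.4, -0.7, 0.4]
grip_width: 0.0346
finger_force: 0.0
board tcp [-0.1423 -0.2049] 0.1748 d [ 0.0441 -0.0781  0.0548] rv [ 0.     -0.0001 -0.0035] F [ 1.4  -0.59  0.37] w 0.0346 0.775
```

In the tool's units: -0.078 m / 0.3 = -0.26, 0.055 m / 0.3 = 0.1833.

```bash
echo '[[0.035,[0.0733,-0.13,0.1],[0,0,0]],[0.035,[0.1467,-0.26,0.1833],[0,0,0]],[0.035,[0.1467,-0.26,0.1833],[0,0,0]],[0.035,[0.1467,-0.26,0.1833],[0,0,0]]]' > rows.txt && python3 nudge.py rows.txt
python3 -c "
from h import *
delta(-.098,-.127,.034)
cv2.imwrite('pics/w1.png',imaging.grab_frame('wrist'))"
```

```text
clock: 1.27
position: [0.4494, -0.2463, 0.1202]
tool_rot: [3.141, 0.0, -0.06]
force: [0.7, -0.6, -0.2]
grip_width: 0.0347
finger_force: 0.0
board tcp [-0.0992 -0.1292] 0.1202 d [ 0.0012 -0.0022  0.0862] rv [ 0.0003  0.0004 -0.0004] F [ 0.71 -0.52 -0.21] w 0.0347 1.275
```

View pics/w1.png

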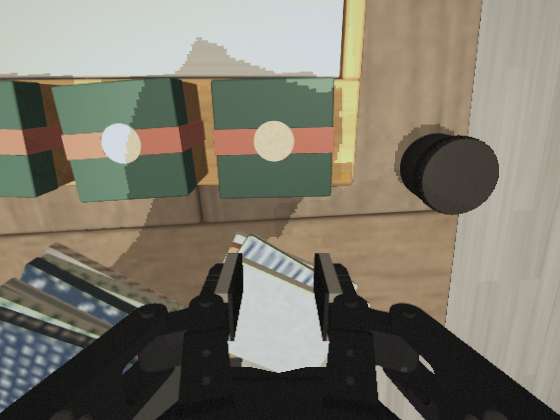

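```bash
python3 - <<'E'
from h import *
c=imaging.calibration("wrist"); o=sensors.observe()
T=R.from_euler('xyz',o["tool_rot"]); print("cam in tool",T.inv().apply(c["eye"]-o["position"]).round(3))
bf=lambda W:R.from_euler('z',-YAW).apply(W-np.r_[C,0]).round(4)
print(bf(world(c,[[213,80],[332,79],[332,195],[216,197]],.084)))
print(bf(world(c,[[57,90],[174,81],[192,193],[78,200]],.084)))
print(bf(world(c,[[352,184],[365,0]],.024)), bf(world(c,[[343,77],[100,77]],.024)))
E
```

```text
cam in tool [ 0.08   0.    -0.142]
[[-0.0082 -0.0963  0.084 ]
 [-0.0078 -0.1583  0.084 ]
 [-0.0707 -0.1614  0.084 ]
 [-0.0717 -0.0941  0.084 ]]
[[-0.0124 -0.013   0.084 ]
 [-0.0085 -0.0758  0.084 ]
 [-0.0693 -0.0803  0.084 ]
 [-0.0734 -0.0128  0.084 ]]
[[-0.0793 -0.1868  0.024 ]
 [ 0.0446 -0.1872  0.024 ]] [[-0.0027 -0.1754  0.024 ]
 [-0.0019 -0.0061  0.024 ]]
```

In the tool's units: 0.086 m / 0.3 = 0.2867, -0.002 m / 0.3 = -0.0067.

```bash
echo '[[0.035,[0,-0.0067,0.15],[0,0,0]],[0.035,[0,-0.0067,0.2867],[0,0,0]],[0.035,[0,-0.0067,0.2867],[0,0,0]],[0.035,[0.0133,-0.0067,0.2867],[0,0,0]]]' > rows.txt && python3 nudge.py rows.txt
python3 -c "
from h import *
delta(-.098,-.127,.034);print(sensors.observe()['qpos'].round(2))
for i in range(3): imaging.grab_frame('wrist');print(sensors.observe()['force'])"
```

```text
clock: 1.82
position: [0.4541, -0.2451, 0.0357]
tool_rot: [3.141, -0.001, -0.062]
force: [1.1, -1.1, -0.1]
grip_width: 0.0349
finger_force: 0.0
board tcp [-0.0946 -0.1277] 0.0357 d [-0.0034 -0.0007  0.0017] rv [ 0.0006 -0.001  -0.0016] F [ 1.15 -1.05 -0.06] w 0.0349 1.825
[ 0.39  0.66 -0.01  2.02  0.01  0.46 -1.27]
[0.51638259 1.06791933 0.98979557]
[-0.36609395 -0.4004124   0.16178048]
[-0.34134667 -0.64376302 -0.94369219]
```

In the tool's units: 0.014 m / 0.3 = 0.0467, 0.012 m / 0.3 = 0.04.

```bash
cat > f.py <<'E'
from h import *
F=[]
for i in range(4): imaging.grab_frame('wrist');F.append(sensors.observe()['force'])
print("avgF",R.from_euler('z',-YAW).apply(np.mean(F,0)).round(2)); delta(-.098,-.127,.034)
E
echo '[[0.035,[0.01,0,0.0033],[0,0,0]],[0.035,[0.02,0,0.0033],[0,0,0]],[0.035,[0.03,0,0.0033],[0,0,0]],[0.035,[0.04,0,0.0033],[0,0,0]],[0.035,[0.0467,0,0.0033],[0,0,0]]]' > rows.txt && python3 nudge.py rows.txt; python3 f.py
echo '[[0.035,[0.0033,0,0],[0,0,0]],[0.035,[0.0067,0,0],[0,0,0]],[0.035,[0.01,0,0],[0,0,0]],[0.035,[0.0133,0,0],[0,0,0]]]' > rows.txt && python3 nudge.py rows.txt; python3 f.py
echo '[[0.035,[0.0033,0,0],[0,0,0]],[0.035,[0.0067,0,0],[0,0,0]],[0.035,[0.01,0,0],[0,0,0]],[0.035,[0.0133,0,0],[0,0,0]]]' > rows.txt && python3 nudge.py rows.txt; python3 f.py
```

```text
clock: 2.6
position: [0.4679, -0.2449, 0.0331]
tool_rot: [-3.142, 0.0, -0.06]
force: [-0.6, 0.0, 0.2]
grip_width: 0.0348
finger_force: 0.0
avgF [ 0.1  -0.    0.21]
board tcp [-0.0809 -0.1267] 0.0331 d [-0.0171  0.0003 -0.0009] rv [-0.     -0.     -0.0003] F [ 1.   -0.17  1.12] w 0.0354 2.8
clock: 3.3
position: [0.4719, -0.2452, 0.0332]
tool_rot: [-3.142, 0.0, -0.06]
force: [-1.5, -1.0, 0.9]
grip_width: 0.035
finger_force: 0.0
avgF [-0.29  0.01 -0.17]
board tcp [-0.0769 -0.1267] 0.0331 d [-0.0211  0.0003 -0.0009] rv [-0.     -0.0001 -0.0002] F [-0.17 -0.62 -0.69] w 0.0351 3.5
clock: 4.0
position: [0.4759, -0.2454, 0.0332]
tool_rot: [-3.142, -0.0, -0.06]
force: [-1.1, -0.6, -0.8]
grip_width: 0.0347
finger_force: 0.0
avgF [-0.08 -0.23 -0.36]
board tcp [-0.0729 -0.1267] 0.0331 d [-0.0251  0.0003 -0.0009] rv [-0.     -0.0001 -0.0002] F [ 0.4   0.03 -0.79] w 0.0351 4.2
```

In the tool's units: 0.006 m / 0.3 = 0.02, 0.0045 m / 0.3 = 0.015.

```bash
echo '[[0.035,[0.005,0,0],[0,0,0]],[0.035,[0.01,0,0],[0,0,0]],[0.035,[0.015,0,0],[0,0,0]],[0.035,[0.02,0,0],[0,0,0]]]' > rows.txt && python3 nudge.py rows.txt; python3 f.py
python3 -c "
from h import *
cv2.imwrite('pics/w2.png',imaging.grab_frame('wrist'))"
```

```text
clock: 4.7
position: [0.4819, -0.2457, 0.0331]
tool_rot: [-3.142, 0.0, -0.06]
force: [-1.1, 1.0, -0.5]
grip_width: 0.0349
finger_force: 0.1
avgF [-0.47  0.3  -0.47]
board tcp [-0.0669 -0.1267] 0.0331 d [-0.0311  0.0003 -0.0009] rv [-0.      0.     -0.0002] F [-0.31  0.11 -0.  ] w 0.035 4.9
```

View pics/w2.png

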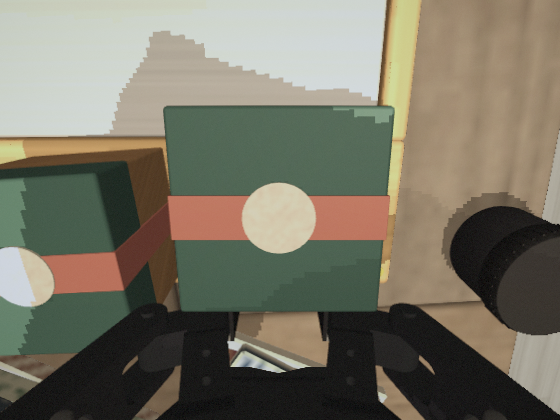

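```bash
python3 - <<'E'
from h import *
c=imaging.calibration("wrist")
print(R.from_euler('z',-YAW).apply(world(c,[[164,107],[393,107],[378,311],[180,311],[0,168],[125,162],[157,353]],.084)-np.r_[C,0]).round(4))
E
```

```text
[[ 0.012  -0.0957  0.084 ]
 [ 0.0119 -0.1584  0.084 ]
 [-0.0538 -0.1606  0.084 ]
 [-0.0537 -0.0939  0.084 ]
 [-0.0047 -0.0454  0.084 ]
 [-0.0032 -0.0828  0.084 ]
 [-0.0714 -0.0839  0.084 ]]
```

In the tool's units: -0.082 m / 0.3 = -0.2733, -0.041 m / 0.3 = -0.1367.

```bash
echo '[[0.035,[-0.06,0,0],[0,0,0]],[0.035,[-0.1167,0,0],[0,0,0]],[0.035,[-0.1167,-0.1367,0],[0,0,0]],[0.035,[-0.1167,-0.2733,0],[0,0,0]],[0.035,[-0.1167,-0.2733,0],[0,0,0]]]' > rows.txt && python3 nudge.py rows.txt; python3 f.py
echo '[[0.035,[0.02,0,0],[0,0,0]],[0.035,[0.04,0,0],[0,0,0]],[0.035,[0.0533,0,0],[0,0,0]],[0.035,[0.0633,0,0],[0,0,0]],[0.035,[0.07,0,0],[0,0,0]]]' > rows.txt && python3 nudge.py rows.txt; python3 f.py
echo '[[0.035,[0.0033,0,0],[0,0,0]],[0.035,[0.0067,0,0],[0,0,0]],[0.035,[0.01,0,0],[0,0,0]],[0.035,[0.0133,0,0],[0,0,0]]]' > rows.txt && python3 nudge.py rows.txt; python3 f.py
```

```text
clock: 5.58
position: [0.4522, -0.159, 0.0332]
tool_rot: [-3.141, 0.0, -0.056]
force: [0.2, -0.9, 0.8]
grip_width: 0.0348
finger_force: 0.0
avgF [ 0.31 -0.45  0.12]
board tcp [-0.1019 -0.0456] 0.0332 d [ 0.004   0.0813 -0.0007] rv [ 0.0004 -0.0002 -0.0013] F [-0.12 -0.06  0.36] w 0.0352 5.775
clock: 6.4
position: [0.4728, -0.1631, 0.0331]
tool_rot: [-3.142, 0.0, -0.06]
force: [-1.6, -0.4, -0.2]
grip_width: 0.0351
finger_force: 0.0
avgF [-0.38 -0.15 -0.38]
board tcp [-0.081  -0.0447] 0.0332 d [-0.017   0.0823 -0.0008] rv [-0.      0.     -0.0002] F [ 0.39  0.59 -0.26] w 0.035 6.6
clock: 7.1
position: [0.4768, -0.1633, 0.0332]
tool_rot: [-3.142, 0.0, -0.06]
force: [-0.7, -0.2, 0.3]
grip_width: 0.0351
finger_force: 0.0
avgF [-0.1   0.4  -0.19]
board tcp [-0.0769 -0.0447] 0.0331 d [-0.0211  0.0823 -0.0009] rv [-0.     -0.     -0.0002] F [0.27 1.06 0.26] w 0.0348 7.3
```

In the tool's units: 0.004 m / 0.3 = 0.0133, 0.003 m / 0.3 = 0.01.

```bash
for i in 1 2; do echo '[[0.035,[0.0033,0,0],[0,0,0]],[0.035,[0.0067,0,0],[0,0,0]],[0.035,[0.01,0,0],[0,0,0]],[0.035,[0.0133,0,0],[0,0,0]]]' > rows.txt && python3 nudge.py rows.txt | grep force; python3 f.py; done
```

```text
force: [-1.4, -0.3, 0.3]
finger_force: 0.0
avgF [-0.34 -0.62 -0.23]
board tcp [-0.0729 -0.0447] 0.0332 d [-0.0251  0.0823 -0.0008] rv [-0.     -0.0001 -0.0003] F [-0.19 -0.46 -0.01] w 0.0349 8.0
force: [-0.6, 0.7, -0.1]
finger_force: 0.1
avgF [-0.69 -0.35 -0.18]
board tcp [-0.0689 -0.0447] 0.0331 d [-0.029   0.0823 -0.0009] rv [-0.      0.     -0.0002] F [-0.55  0.38  0.3 ] w 0.035 8.7
```

In the tool's units: -0.088 m / 0.3 = -0.2933, -0.044 m / 0.3 = -0.1467.

```bash
echo '[[0.035,[-0.06,0,0],[0,0,0]],[0.035,[-0.11,0,0],[0,0,0]],[0.035,[-0.11,-0.1467,0],[0,0,0]],[0.035,[-0.11,-0.2933,0],[0,0,0]],[0.035,[-0.11,-0.2933,0],[0,0,0]]]' > rows.txt && python3 nudge.py rows.txt | grep force; python3 f.py
echo '[[0.035,[0.02,0,0],[0,0,0]],[0.035,[0.04,0,0],[0,0,0]],[0.035,[0.0533,0,0],[0,0,0]],[0.035,[0.0633,0,0],[0,0,0]],[0.035,[0.07,0,0],[0,0,0]]]' > rows.txt && python3 nudge.py rows.txt | grep force; python3 f.py
for i in 1 2 3; do echo '[[0.035,[0.0033,0,0],[0,0,0]],[0.035,[0.0067,0,0],[0,0,0]],[0.035,[0.01,0,0],[0,0,0]],[0.035,[0.0133,0,0],[0,0,0]]]' > rows.txt && python3 nudge.py rows.txt | grep force; python3 f.py; done
```

```text
force: [-0.2, -1.2, 0.3]
finger_force: 0.0
avgF [ 0.26 -0.31 -0.16]
board tcp [-0.102   0.0423] 0.0332 d [ 0.0042  0.1693 -0.0007] rv [ 0.0004 -0.0001 -0.0014] F [-0.59  0.35  0.04] w 0.0347 9.525
force: [-6.5, -0.1, 2.4]
finger_force: 0.0
avgF [-4.57 -1.2   1.16]
board tcp [-0.0814  0.0432] 0.033 d [-0.0166  0.1702 -0.0009] rv [ 0.      0.001  -0.0003] F [-4.46 -1.51  0.85] w 0.0352 10.35
force: [-6.7, 0.6, 3.8]
finger_force: 0.0
avgF [-5.59  0.13  2.53]
board tcp [-0.0774  0.0434] 0.0331 d [-0.0206  0.1704 -0.0009] rv [-0.0001  0.001   0.    ] F [-5.66 -0.02  2.23] w 0.0352 11.05
force: [-7.0, 0.6, 3.5]
finger_force: 0.0
avgF [-5.58 -0.37  2.57]
board tcp [-0.0734  0.0434] 0.0331 d [-0.0246  0.1704 -0.0009] rv [-0.0001  0.0009 -0.0002] F [-6.16 -0.79  3.08] w 0.0351 11.75
force: [-5.5, -0.1, 1.4]
finger_force: 0.6
avgF [-4.5  -0.07  0.88]
board tcp [-0.0692  0.0434] 0.0331 d [-0.0288  0.1704 -0.0009] rv [-0.0001  0.0005 -0.0002] F [-4.53 -0.09  1.98] w 0.0353 12.45
```

In the tool's units: -0.1 m / 0.3 = -0.3333, -0.05 m / 0.3 = -0.1667, -0.33 rad / 3.1416 = -0.105.

```bash
echo '[[0.035,[-0.0667,0,0],[0,0,0]],[0.035,[-0.1167,0,0],[0,0,0]],[0.035,[-0.1167,0,-0.1667],[0,0,0]],[0.035,[-0.1167,0,-0.3333],[0,0,-0.0477]],[0.035,[-0.1167,0,-0.3333],[0,0,-0.105]]]' > rows.txt && python3 nudge.py rows.txt | grep -v grip; python3 -c "
from h import *
print(sensors.observe()['qpos'].round(2))
cv2.imwrite('pics/w3.png',imaging.grab_frame('wrist'))"
```

```text
clock: 13.08
position: [0.457, -0.074, 0.1365]
tool_rot: [3.139, -0.006, 0.275]
force: [-0.1, -0.3, 0.1]
finger_force: 0.0
[ 0.07  0.41 -0.05  2.11  0.03  0.62 -1.3 ]
```

View pics/w3.png

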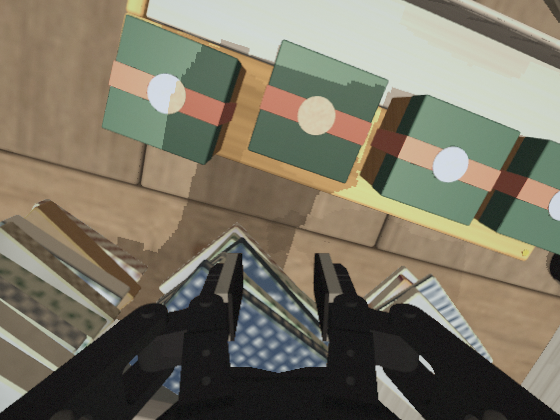

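In the tool's units: -0.9 rad / 3.1416 = -0.2865.

```bash
python3 - <<'E'
from h import *
c=imaging.calibration("wrist")
W=R.from_euler('z',-YAW).apply(world(c,[[284,40],[388,79],[350,182],[249,148]],.084)-np.r_[C,0]);print(W.round(4),W.mean(0))
print(R.from_euler('z',-YAW).apply(world(c,[[355,189],[525,256]],.024)-np.r_[C,0]).round(4))
E
for i in 1 2; do echo '[[0.035,[0,0,0],[0,0,-0.0573]],[0.035,[0,0,0],[0,0,-0.1146]],[0.035,[0,0,0],[0,0,-0.1719]],[0.035,[0,0,0],[0,0,-0.2292]],[0.035,[0,0,0],[0,0,-0.2865]]]' > rows.txt && python3 nudge.py rows.txt | grep -E "pos|rot"; done
echo '[[0.035,[0,0,0],[0,0,-0.0573]],[0.035,[0,0,0],[0,0,-0.1146]],[0.035,[0,0,0],[0,0,-0.1719]],[0.035,[0,0,0],[0,0,-0.2292]],[0.035,[0,0,0],[0,0,-0.2865]]]' > rows.txt && python3 nudge.py rows.txt
sed -i 's/\[np.pi,0,YAW\]/[np.pi,0,YAW+np.pi]/' h.py
python3 -c "
from h import *
print(sensors.observe()['qpos'].round(2))
delta(-.094,.043,.034)"
```

```text
[[ 0.0045  0.0776  0.084 ]
 [ 0.0057  0.0154  0.084 ]
 [-0.0565  0.0117  0.084 ]
 [-0.0578  0.0771  0.084 ]] [-0.02602259  0.04545233  0.084     ]
[[-0.0694 -0.0125  0.024 ]
 [-0.0743 -0.1805  0.024 ]]
position: [0.4549, -0.0738, 0.1328]
tool_rot: [-3.141, -0.0, 1.173]
position: [0.4549, -0.0737, 0.1328]
tool_rot: [-3.142, -0.001, 2.073]
clock: 15.0
position: [0.4548, -0.0737, 0.1327]
tool_rot: [3.141, -0.001, 2.973]
force: [-0.1, -0.2, 0.8]
grip_width: 0.0352
finger_force: 0.0
[ 0.61  0.51 -0.74  2.08  0.51  0.74  0.94]
board tcp [-0.1042  0.0434] 0.1327 d [-0.0102  0.0006  0.0987] rv [ 0.0007 -0.0006 -0.109 ] F [-0.07 -0.2   0.85] w 0.0352 15.0
```

In the tool's units: 0.098 m / 0.3 = 0.3267, 0.001 m / 0.3 = 0.0033, -0.109 rad / 3.1416 = -0.0347.

```bash
echo '[[0.035,[0,0.0033,0],[0,0,-0.0347]],[0.035,[0,0.0033,0.1667],[0,0,-0.0347]],[0.035,[0,0.0033,0.3267],[0,0,-0.0347]],[0.035,[0,0.0033,0.3267],[0,0,-0.0347]]]' > rows.txt && python3 nudge.py rows.txt
python3 f.py
echo '[[0.035,[-0.0267,0,0],[0,0,0]],[0.035,[-0.0533,0,0],[0,0,0]],[0.035,[-0.08,0,0],[0,0,0]],[0.035,[-0.1,0,0],[0,0,0]],[0.035,[-0.1133,0,0],[0,0,0]]]' > rows.txt && python3 nudge.py rows.txt; python3 f.py
```

```text
clock: 15.5
position: [0.4533, -0.0721, 0.033]
tool_rot: [3.141, -0.005, 3.078]
force: [0.2, -0.3, 0.4]
grip_width: 0.0349
finger_force: 0.0
avgF [-0.13  0.64  0.45]
board tcp [-0.1029  0.0443] 0.0368 d [-0.0055 -0.1713  0.0028] rv [-0.0002  0.0021 -0.0037] F [-0.07  0.5   0.9 ] w 0.0352 15.7
clock: 16.32
position: [0.4889, -0.075, 0.035]
tool_rot: [-3.141, -0.001, 3.079]
force: [-4.9, 0.2, 2.6]
grip_width: 0.035
finger_force: 0.0
avgF [-1.64 -0.2  -0.61]
board tcp [-0.0701  0.0442] 0.035 d [ 0.0275 -0.1713  0.001 ] rv [ 0.     -0.0005 -0.0028] F [-1.56 -0.27 -0.46] w 0.0352 16.525
```

In the tool's units: -0.015 m / 0.3 = -0.05, -0.012 m / 0.3 = -0.04.

```bash
for i in 1 2 3; do echo '[[0.035,[-0.01,0,0],[0,0,0]],[0.035,[-0.02,0,0],[0,0,0]],[0.035,[-0.03,0,0],[0,0,0]],[0.035,[-0.04,0,0],[0,0,0]],[0.035,[-0.05,0,0],[0,0,0]]]' > rows.txt && python3 nudge.py rows.txt | grep -E "pos|force"; python3 f.py; done
```

```text
position: [0.5043, -0.076, 0.0351]
force: [-3.6, 1.2, -1.7]
finger_force: 1.3
avgF [-1.55  0.18 -0.31]
board tcp [-0.0545  0.0442] 0.0353 d [ 0.043  -0.1714  0.0012] rv [ 0.0002  0.0006 -0.0028] F [-1.12  1.15 -1.4 ] w 0.0345 17.35
position: [0.5193, -0.0769, 0.0351]
force: [-2.8, -0.6, -3.2]
finger_force: 1.3
avgF [-2.02 -0.2  -0.67]
board tcp [-0.0396  0.0441] 0.0352 d [ 0.0579 -0.1713  0.0012] rv [ 0.0001  0.0004 -0.0028] F [-1.7  -0.03  0.05] w 0.0352 18.175
position: [0.5343, -0.0778, 0.0352]
force: [-3.4, 0.3, -1.0]
finger_force: 0.9
avgF [-2.74 -0.3  -0.82]
board tcp [-0.0246  0.0441] 0.0352 d [ 0.0729 -0.1713  0.0011] rv [ 0.0002  0.0004 -0.0028] F [-2.71 -0.1  -0.06] w 0.0349 19.0
```

Now close to the lip: small steps, watching for the force rise.

In the tool's units: -0.005 m / 0.3 = -0.0167, -0.004 m / 0.3 = -0.0133.

```bash
for i in 1 2; do echo '[[0.035,[-0.0033,0,0],[0,0,0]],[0.035,[-0.0067,0,0],[0,0,0]],[0.035,[-0.01,0,0],[0,0,0]],[0.035,[-0.0133,0,0],[0,0,0]],[0.035,[-0.0167,0,0],[0,0,0]]]' > rows.txt && python3 nudge.py rows.txt | grep -E "pos|force"; python3 f.py; done
python3 -c "
from h import *
im=imaging.grab_frame('top')[130:260,220:420]; s=imaging.grab_frame('side')[165:245,210:340]
cv2.imwrite('pics/m.png',np.hstack([cv2.resize(im,None,fx=2.5,fy=2.5,interpolation=2)[:280],cv2.resize(s,(280,172),interpolation=2)[np.minimum(np.arange(280),171)]]))"
```

```text
position: [0.5388, -0.0781, 0.0351]
force: [-4.8, -0.1, 0.3]
finger_force: 0.8
avgF [-4.64  0.38  0.77]
board tcp [-0.02   0.044] 0.0352 d [ 0.0776 -0.1712  0.0012] rv [-0.0001 -0.0002 -0.0028] F [-5.05 -0.05  0.98] w 0.035 19.825
position: [0.5441, -0.0785, 0.0352]
force: [-5.2, -0.4, 0.4]
finger_force: 0.8
avgF [-4.28  0.35  0.2 ]
board tcp [-0.0147  0.0441] 0.0352 d [ 0.0828 -0.1713  0.0011] rv [ 0.0001  0.0002 -0.0029] F [-4.91 -0.13  0.36] w 0.035 20.65
```

View pics/m.png

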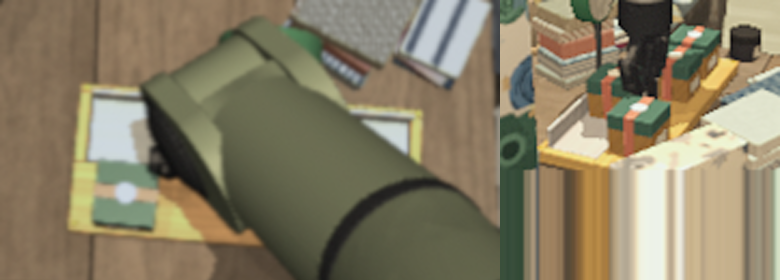

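In the tool's units: -0.002 m / 0.3 = -0.0067, -0.0014 m / 0.3 = -0.0047.

```bash
for i in 1 2; do echo '[[0.035,[-0.0023,0,0],[0,0,0]],[0.035,[-0.0047,0,0],[0,0,0]],[0.035,[-0.0067,0,0],[0,0,0]]]' > rows.txt && python3 nudge.py rows.txt | grep -E "force: \["; python3 f.py; done
```

```text
force: [-5.5, 0.5, 0.0]
avgF [-4.77 -0.17  0.36]
board tcp [-0.0129  0.044 ] 0.0352 d [ 0.0847 -0.1713  0.0012] rv [-0.     -0.0001 -0.0029] F [-5.03 -0.01 -0.01] w 0.0349 21.325
force: [-5.2, 1.0, 0.4]
avgF [-4.47 -0.02  0.37]
board tcp [-0.0108  0.044 ] 0.0352 d [ 0.0867 -0.1713  0.0011] rv [ 0.      0.     -0.0029] F [-4.42 -0.16  1.09] w 0.0348 21.9
```

In the tool's units: -0.0015 m / 0.3 = -0.005, -0.001 m / 0.3 = -0.0033.

```bash
for i in 1 2 3; do echo '[[0.035,[-0.0017,0,0],[0,0,0]],[0.035,[-0.0033,0,0],[0,0,0]],[0.035,[-0.005,0,0],[0,0,0]]]' > rows.txt && python3 nudge.py rows.txt | grep -E "force: \["; python3 f.py; done
```

```text
force: [-5.5, -0.8, 0.8]
avgF [-4.52 -0.27  0.67]
board tcp [-0.0093  0.044 ] 0.0352 d [ 0.0882 -0.1713  0.0012] rv [ 0.      0.     -0.0028] F [-4.52 -0.21  0.33] w 0.0349 22.475
force: [-8.5, 0.1, 2.4]
avgF [-7.05  0.09  1.6 ]
board tcp [-0.0082  0.044 ] 0.0351 d [ 0.0893 -0.1713  0.0011] rv [-0.0001 -0.0008 -0.0028] F [-7.39 -0.98  2.54] w 0.0347 23.05
force: [-15.9, 1.6, 3.8]
avgF [-14.84   0.71   2.79]
board tcp [-0.0081  0.044 ] 0.0347 d [ 0.0894 -0.1712  0.0011] rv [-0.0005 -0.0035 -0.0027] F [-1.478e+01  1.000e-02  2.270e+00] w 0.0351 23.625
```

In the tool's units: -0.001 m / 0.3 = -0.0033, -0.0005 m / 0.3 = -0.0017.

```bash
echo '[[0.035,[-0.0017,0,0],[0,0,0]],[0.035,[-0.0033,0,0],[0,0,0]],[0.035,[-0.0033,0,0],[0,0,0]]]' > rows.txt && python3 nudge.py rows.txt | grep -E "force: \["; python3 f.py; python3 -c "
from h import *
print(sensors.observe()['moment'])"
echo '[[0.035,[0.0067,0,0],[0,0,0]],[0.035,[0.0167,0,0],[0,0,0]],[0.035,[0.1,0,0],[0,0,0]],[0.035,[0.2,0,0],[0,0,0]],[0.035,[0.3167,0,0],[0,0,0]]]' > rows.txt && python3 nudge.py rows.txt; python3 f.py
```

```text
force: [-20.8, 2.1, 4.8]
avgF [-20.45   1.23   4.57]
board tcp [-0.008   0.0439] 0.0344 d [ 0.0895 -0.1712  0.001 ] rv [-0.0008 -0.0052 -0.0026] F [-20.24   0.45   4.13] w 0.0351 24.2
[ 0.55128166  3.83159331 -0.01289983]
clock: 24.82
position: [0.4588, -0.0729, 0.0355]
tool_rot: [3.141, 0.002, 3.079]
force: [0.7, 0.2, -0.0]
grip_width: 0.0351
finger_force: 0.0
avgF [ 0.07 -0.14  0.22]
board tcp [-0.0994  0.0443] 0.0356 d [-0.0019 -0.1713  0.0016] rv [ 0.      0.0019 -0.0026] F [0.04 0.76 0.39] w 0.0349 25.025
```

In the tool's units: -0.15 m / 0.3 = -0.5, -0.14 m / 0.3 = -0.4667.

```bash
echo '[[0.035,[0,0,-0.2],[0,0,0]],[0.035,[0,0,-0.4],[0,0,0]],[0.035,[0,-0.1667,-0.4667],[0,0,0]],[0.035,[0,-0.3333,-0.4667],[0,0,0]],[0.035,[0,-0.5,-0.4667],[0,0,0]]]' > rows.txt && python3 nudge.py rows.txt|grep -E "pos"
echo '[[0.035,[0,-0.2,0],[0,0,0]],[0.035,[0.0667,-0.4,0],[0,0,0]],[0.035,[0.1333,-0.6,0],[0,0,0]],[0.035,[0.2,-0.8,0],[0,0,0]],[0.035,[0.2,-0.8,0],[0,0,0]]]' > rows.txt && python3 nudge.py rows.txt|grep -E "pos"
python3 -c "
from h import *
ims=np.mean([imaging.grab_frame('top')[140:250,235:425] for _ in range(4)],0).astype(np.uint8)
cv2.imwrite('pics/t2.png',cv2.resize(ims,None,fx=4.2,fy=4.2,interpolation=2))"
```

```text
position: [0.4504, -0.2249, 0.176]
position: [0.3721, -0.4635, 0.1748]
```

View pics/t2.png

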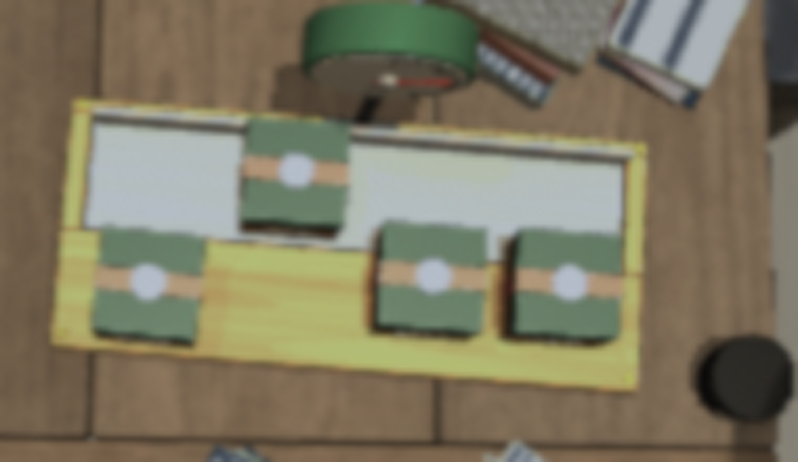

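```bash
python3 -c "
from workcell import bot, imaging, sensors
print(bot.job_done())"
```

```text
the job is handed in; nothing more can be done
None
```

I found the full box (the second from the left), slid it square and flush against the back lip of the scale pan, and handed the job in at about 26 s. Two empties moved back about 16–19 mm, box 1 was not touched, and neither jar was disturbed.

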